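# Lock the loose strap clamp of a routing jig with the tee key

## Task

One of the two strap clamps on the routing jig was left loose: the slot in its big screw head stands askew to the steel strap, while the other one lies in line with its strap. Take the tee key out of its wooden block, put its blade into the loose screw's slot and turn it clockwise until it stops with the slot in line with the strap, then put the key back upright in its block. Leave the other clamp's screw tight.

Things in the scene. Friction and masses are not known exactly. Their poses are not given: they have to be found in the camera images.
- key_grip (a point): Loose tee key upright in its block, 0.22 kg: dark wooden cross bar 84 x 18 x 20 mm on a steel shaft; below, a 60 mm round flange, and under it a flat blade 36 mm wide, 8 thick, 24 long, edge rounded. Point: bar's centre, 95 mm above the blade's tip, 71 above the flange's underside. x along bar and blade width, y across the bar, z up the shaft. Grasp mid-bar from above, on its long sides.
- block_top (a point): Fixed wooden key block 100 x 80 x 40 mm on the bench. Point: centre of its top face, mid of the hole (46 mm along x, 20 along y, right through) where the key's blade goes. z up. The key stands with its flange on the block's top, bar along x, bar's centre 71 mm above this point.
- loose_slot (a point): Loose clamp's screw: round steel head, 48 mm diameter, 20 tall, on a dark steel strap 130 x 50 x 10 mm holding down a board blank. An open-ended slot 14 mm wide, 14 deep crosses the head. Point: centre of the slot's floor, on the screw's axis. x along the slot, turning with it; z up. With the key's tip on the slot's floor, the bar's centre is 95 mm above this point.
- loose_screw (a joint): Loose screw's angle, rad, growing clockwise seen from above. At 0 the slot stands 1.2 rad (69 deg) anticlockwise of the strap's length; at 1.2 it is in line with the strap at a hard stop: tight. Starts 0 to 0.25; stays where left, friction 0.08 N m. The blade has about 0.17 rad of play in the slot each way: turn the key that much further.
- tight_screw (a joint): Angle of the other clamp's screw, same make and size, on the same jig about 170 mm away; same meaning. It starts tight (1.15 to 1.2), slot in line with its strap, and must stay so.
Things that resemble listed ones, but are neither listed nor needed, are in the scene too. What is shaped like the part that bears key_grip but green or yellow is not meant.

How it is judged:
On the way, in this order (a step that is already met when the one before it is completed fails the run):
1. the key's blade is in the slot of the loose screw, which is still loose (horizontal distance between key_grip and loose_slot below 0.02 m and z of key_grip in the frame of loose_slot below 0.106 m and value of joint loose_screw below 0.6 rad), for 0.1 s.
2. the screw has been turned tight with the key's blade in its slot (horizontal distance between key_grip and loose_slot below 0.02 m and z of key_grip in the frame of loose_slot below 0.106 m and value of joint loose_screw above 1 rad), for 0.1 s.
At the end, for the whole second after the job is handed in: Both screws read above 1.0 rad (slots in line with their straps within about 11 degrees), and the key is back in its block: bar centre within 20 mm of the block's middle seen from above and less than 82 mm above its top, upright within 11 degrees (value of joint each of loose_screw, tight_screw above 1 rad and horizontal distance between key_grip and block_top below 0.02 m and z of key_grip in the frame of block_top below 0.082 m and angle between key_grip's own z axis and vertical below 0.2 rad); the robot touches nothing.
It fails at once if the other clamp's screw is loosened (value of joint tight_screw below 0.95 rad).
It also fails if it takes over 61 s, if anything falls off the work surface, if the arm or the gripper's body presses on something with over 40 N, if the wrist force passes 120 N, or if a joint passes its speed limit or range.

## Robot

A 6-joint arm with a two-finger parallel gripper is mounted at the origin on the work surface. World frame = base frame: x ahead of the robot, y to its left, z up, the work surface at z = 0. Lengths are in m, angles in rad, forces in N, time in s.
With the tool pointing down it reaches from about 0.35 to 0.975 m from the base axis. Payload 4.9 kg.
Tool frame: the origin (TCP) lies at the very end of the fingers, on their centre line; the grasp point (between the pads) lies 19 mm behind it; x points along the fingers, z is the direction in which the jaws open and shut, and the axes are right-handed (so a half turn about x gives the same grasp; the last joint's range is limited). The gripper opens to 85 mm and grips with 20 to 120 N. Pads are 22 mm wide; open, the fingers measure 114 mm over their backs; the gripper's body (76 mm by 85 mm) begins 54 mm behind the grasp point. The pads swing forward as they close: fully open they stand 13 mm farther back than shut.
Start: joints at [1.221, 0.053, 1.613, -0, 1.476, -0.119], TCP at [0.143, 0.608, 0.231] pointing down, gripper open.
Joint ranges: [-3.01, 3.01], [-1.01, 2.22], [0.06, 2.58], [-1.02, 4.17], [0.09, 2.62], [-3.14, 3.14]. Speed limits (rad/s): [2.57, 2.57, 3.14, 3.14, 3.14, 3.14].

## Interface

Orientations are given as a unit quaternion [w, x, y, z].
In Python, from plant import manip, vision, job gives the robot as it stands.
- The arm moves only by the tool servo_tool, never from a script. Its arguments are lists of equal length, an entry for each row: "twist": the turn, a rotation vector about the world's x, y, z in rad, a list of three; "xyz": the shift along the world's x, y, z in cm, a list of three; "fingers": the opening, from 0 (shut) to 1 (fully open). In form: {"twist": [[wx, wy, wz], ...], "xyz": [[x, y, z], ...], "fingers": [fingers, ...]}. A call has 1 to 8 rows; each row shifts and turns the commanded pose from where the row before left it; what a row does not reach is not made up. A row lasts 1/8 s, in which the tool goes at most 62.5 mm and 10.7 degrees, less where a joint would pass 70% of its speed; a pose out of reach is approached as far as the arm can. A call with a gripper value outside its range is refused whole. The fingers move at their own pace and stop on an object; the grip force is fixed at half the most. Time passes only in rows, so rows that do not move let the fingers close. It gives the time, the measured TCP pose, the force and the opening at its end, in the units of the state.
- manip.state(): the state, without advancing time (a new reading comes with each control period).
- vision.grab_frame(name): name is "side" or "top"; returns the picture (480x640x3 uint8, red, green, blue); there is no depth.
- vision.get_calibration(name): a dict with "camera_matrix" (3x3 intrinsics, pixels), "k1" (the pictures are not rectified: a ray, as slopes to the right and down, at radius r is drawn at 1 + k1 r^2 times it, then the intrinsics apply), "origin" and "orientation" of the camera in the world. Camera axes: x right, y up, looking along -z (the intrinsics and any distortion apply to the point x, -y, -z); pixel columns grow to the right and rows downward; lengths in m; the calibration is good to about 2 mm. A picture is of the moment at which its call begins. get_calibration takes no time and is no camera call.
- job.job_done(): hands the job in, once; it reports no verdict.
Trained networks look in the newest picture that a camera, given by its name, has taken for a name from the list of things; names that differ only in an ending like _2 or _b are one class to them, and where a whole thing is asked for, a point or a joint stands for the part that bears it (a point fixed in the world has none). Each returns a list of dicts, best first, with "score" (0 to 1); they miss things now and then, are a little off and sometimes report something else, mostly with a low value. They report only what shows in the picture. A call takes as long as a camera call. They do not tell look-alikes from the thing itself.
- vision.spot_in(camera, label): "extent" ([centre column, centre row, width, height] in pixels, round what is visible of it).
The state is a dict: "time": time; "joint_pos": joint angles; "joint_vel": joint speeds; "joint_efforts": joint torques, N m; "tool_pos": TCP position; "tool_rot": TCP orientation; "contact_force": force on the tool from outside, world axes, zero at the start; "ft_torque": the same for the moment, N m; "gripper_width": opening from 0.0 (shut) to 1.0 (fully open).
Only numpy, scipy, OpenCV 4.12 (cv2) and the standard library are available. Lean on these libraries where they do the work, as an engineer would, in place of code of your own. Each camera call takes 0.05 s, during which the arm holds its last target.

## Working session

There is one attempt and no reset: what is moved stays moved. The work goes in short steps, Python scripts to look and compute and a tool call to move; the robot and the scene stay as the last step left them, time stands still between calls to the robot, and variables do not carry over. Pictures are saved under pics/ and viewed, and the job is handed in when it is done.

Besides the shell and the picture viewer there is one more tool, called after ">>>" in YAML: its name, and indented under it one key for each argument. servo_tool: Moves the arm, as the interface text tells. Its arguments: {"type":"object","properties":{"twist":{"type":"array","items":{"type":"array","items":{"type":"number"}}},"xyz":{"type":"array","items":{"type":"array","items":{"type":"number"}}},"fingers":{"type":"array","items":{"type":"number"}}},"required":["twist","xyz","fingers"]}

```bash
mkdir -p pics; cat > h.py <<'E'
import numpy as np, cv2
from plant import manip, vision, job
from scipy.spatial.transform import Rotation as R
def cal(n):
    c=vision.get_calibration(n); K=np.array(c["camera_matrix"]); o=np.array(c["origin"]); q=np.array(c["orientation"])
    M=R.from_quat([q[1],q[2],q[3],q[0]]).as_matrix() if q.size==4 else q
    return K,c["k1"],o,M
def ray(n,u,v):
    K,k,o,M=cal(n)
    p=cv2.undistortPoints(np.array([[[u,v]]],float),K,np.array([k,0,0,0.]))[0,0]
    d=M@np.array([p[0],-p[1],-1]); return o,d
def atz(n,u,v,z):
    o,d=ray(n,u,v); return o+d*(z-o[2])/d[2]
def proj(n,P):
    K,k,o,M=cal(n); c=M.T@(np.array(P,float)-o); x=c[0]/-c[2]; y=-c[1]/-c[2]; s=1+k*(x*x+y*y)
    return K[0,0]*x*s+K[0,2],K[1,1]*y*s+K[1,2]
def tri(n1,p1,n2,p2):
    o1,d1=ray(n1,*p1);o2,d2=ray(n2,*p2)
    t=np.linalg.lstsq(np.c_[d1,-d2],o2-o1,rcond=None)[0]
    a=o1+d1*t[0];b=o2+d2*t[1]; return (a+b)/2,np.linalg.norm(a-b)
def save(n,f,crop=None,s=1):
    im=vision.grab_frame(n)
    if crop: x0,y0,x1,y1=crop; im=cv2.resize(im[y0:y1,x0:x1],None,fx=s,fy=s,interpolation=cv2.INTER_CUBIC)
    cv2.imwrite("pics/"+f,im[:,:,::-1])
E
python3 - <<'E'
from h import *
for n in("top","side"):
    save(n,n+"0.png"); print(n,cal(n))
    for l in("key_grip","block_top","loose_slot","loose_screw","tight_screw"):
        try: print(l,[(round(d["score"],2),np.round(d["extent"],1).tolist()) for d in vision.spot_in(n,l)][:5])
        except Exception as e: print(l,e)
print(manip.state())
E
```

```text
top (array([[592.6356383 ,   0.        , 323.57423481],
       [  0.        , 592.6356383 , 236.70092982],
       [  0.        ,   0.        ,   1.        ]]), -0.13719235449263179, array([0.36737519, 0.14485586, 1.0851027 ]), array([[ 0.00921711,  0.98200624, -0.18862339],
       [-0.9999569 ,  0.00884132, -0.0028336 ],
       [-0.00111494,  0.18864138,  0.98204541]]))
key_grip [(0.77, [144.5, 197.7, 45.4, 42.8]), (0.7, [231.8, 244.8, 39.5, 52.8])]
block_top [(0.83, [235.2, 254.8, 65.3, 68.4])]
loose_slot [(0.6, [411.9, 222.9, 30.5, 30.0]), (0.51, [505.4, 233.4, 29.7, 26.5])]
loose_screw [(0.64, [412.6, 221.4, 27.9, 23.0])]
tight_screw [(0.6, [505.9, 233.9, 28.8, 26.5])]
side (array([[598.045435  ,   0.        , 312.61830096],
       [  0.        , 598.045435  , 233.19551353],
       [  0.        ,   0.        ,   1.        ]]), -0.10174926583311393, array([0.4590519 , 0.99325782, 1.03079709]), array([[-0.99207404,  0.09439715, -0.08293541],
       [-0.12564403, -0.73662366,  0.66452928],
       [ 0.00163748,  0.66968258,  0.74264565]]))
key_grip [(0.9, [330.6, 365.3, 34.1, 51.8]), 
[... 303 characters left out ...]
ime': 0.6, 'joint_pos': array([ 1.22094972e+00,  5.26541162e-02,  1.61288499e+00,  1.40274780e-05,
        1.47600376e+00, -1.18990035e-01]), 'joint_vel': array([-5.32993904e-05, -3.05170123e-04, -1.39238814e-04,  1.21355886e-03,
        8.60608235e-04,  2.75818642e-05]), 'joint_efforts': array([-6.33717664e-04, -3.93395126e+01, -3.70239723e+01, -3.88263254e-05,
        5.32039012e-04,  3.92661823e-07]), 'tool_pos': array([0.14299251, 0.60840971, 0.23134103]), 'tool_rot': array([ 0.55427154, -0.43907292,  0.55424672,  0.43909976]), 'contact_force': array([-0.26914822,  0.48571993,  0.47413927]), 'ft_torque': array([-0.00404439,  0.01911411,  0.00955912]), 'gripper_width': 1.0028385198280352}
```

View pics/top0.png

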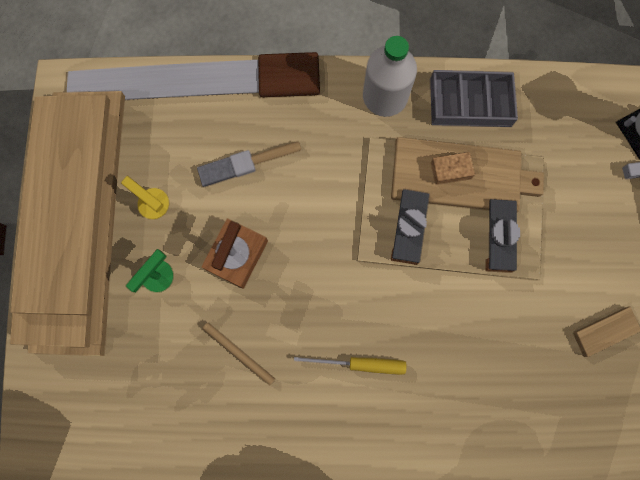

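View pics/side0.png

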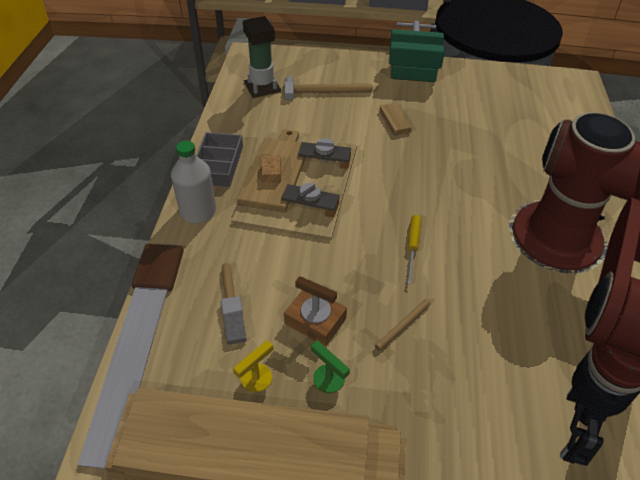

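```bash
python3 - <<'E'
import cv2
a=cv2.imread("pics/top0.png");b=cv2.imread("pics/side0.png")
f=lambda i,x0,y0,x1,y1,s:cv2.resize(i[y0:y1,x0:x1],None,fx=s,fy=s,interpolation=cv2.INTER_CUBIC)
cv2.imwrite("pics/c1.png",f(a,370,180,550,290,4.4))
cv2.imwrite("pics/c2.png",f(a,190,200,290,300,6))
cv2.imwrite("pics/c3.png",f(b,265,255,365,355,6))
cv2.imwrite("pics/c4.png",f(b,260,110,380,220,5.4))
E
```

```text
(no output)
```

View pics/c1.png

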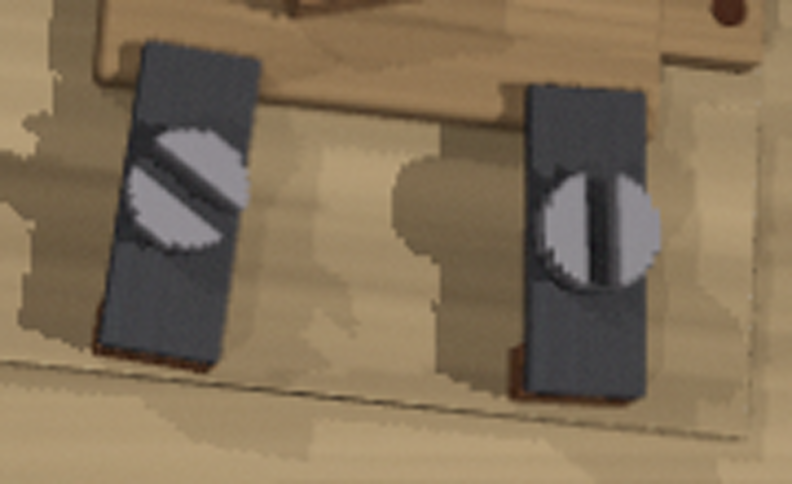

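View pics/c2.png

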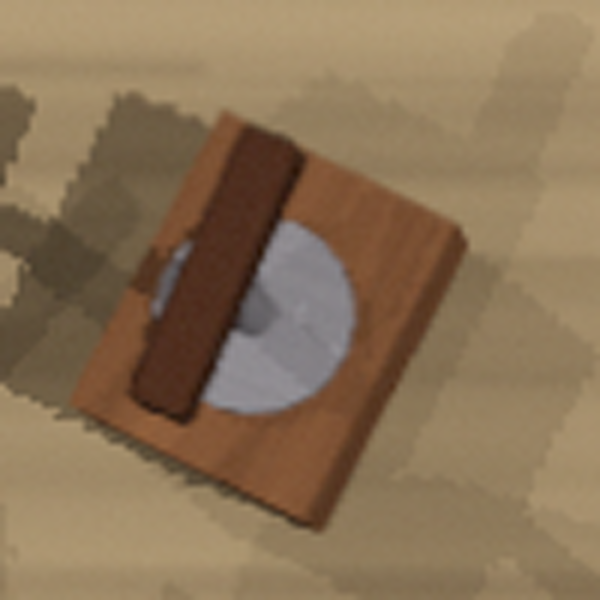

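View pics/c3.png

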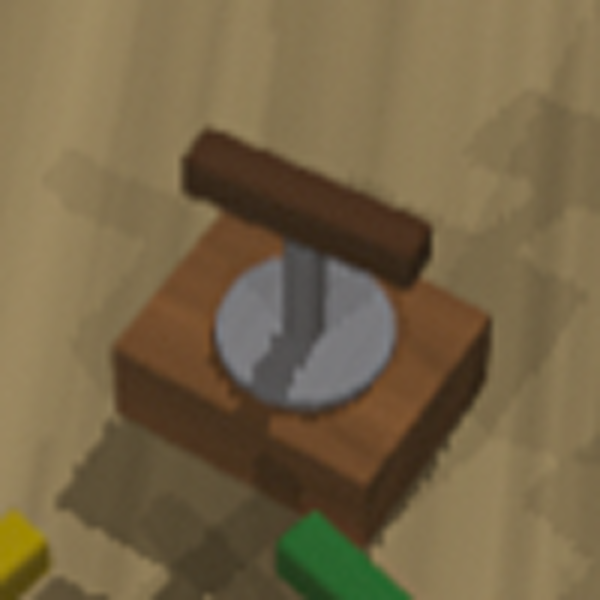

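View pics/c4.png

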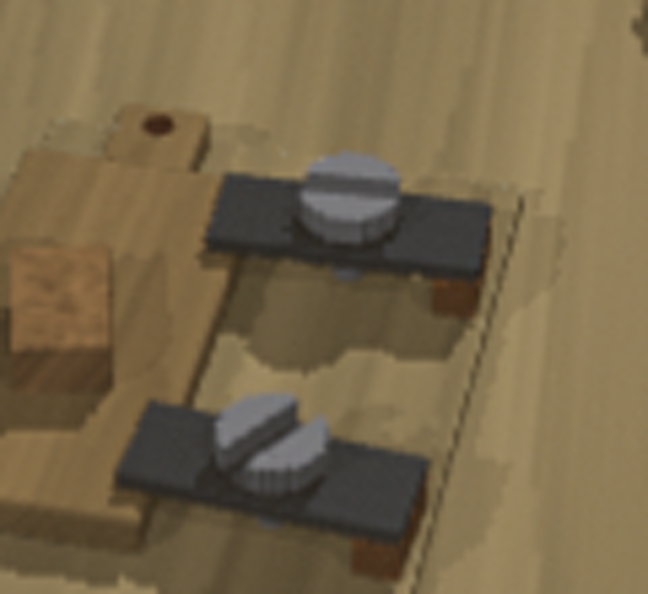

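The dark key is the one in the wooden block at top (235,250) and side (316,310); the yellow (150,200) and green (150,272) keys are look-alikes. The loose screw is the left one at top (412,223), side (311,194), because its slot is askew. The other, at top (506,233), lies in line with its strap.

```bash
python3 - <<'E'
from h import *
T=lambda x,y,o,s:(o[0]+(x+.5)/s-.5,o[1]+(y+.5)/s-.5)
c1=lambda x,y:T(x,y,(370,180),4.4); c2=lambda x,y:T(x,y,(190,200),6); c3=lambda x,y:T(x,y,(265,255),6); c4=lambda x,y:T(x,y,(260,110),5.4)
np.set_printoptions(precision=4,suppress=True)
print("flange",tri("top",c2(253,316),"side",c3(306,330)))
print("block corners z.04 top", [atz("top",*c2(*p),.04)[:2] for p in((225,112),(462,228),(314,518),(75,400))])
print("block corners z.04 side", [atz("side",*c3(*p),.04)[:2] for p in((490,322),(368,487),(115,350))])
# bar ends top face
print("bar ends top z.121",[atz("top",*c2(*p),.121)[:2] for p in((273,142),(168,405))])
print("bar ends tri",tri("top",c2(275,140),"side",c3(195,152)),tri("top",c2(165,402),"side",c3(420,250)))
print("loose tri",tri("top",c1(188,188),"side",c4(271,437)))
print("tight tri",tri("top",c1(601,230),"side",c4(350,185)))
for z in(.05,.06,.07,.08):print(z,atz("top",*c1(188,188),z),atz("side",*c4(271,437),z), atz("top",*c1(601,230),z),atz("side",*c4(350,185),z))
# slot dir
z=.06
def ang(n,p,q):
    a=atz(n,*p,z);b=atz(n,*q,z);d=b-a;return np.degrees(np.arctan2(d[1],d[0]))
print("slot ang top",ang("top",c1(145,155),c1(232,222)),"strap",ang("top",c1(100,350),c1(145,40)),ang("top",c1(220,362),c1(260,57)),"tight strap",ang("top",c1(526,395),c1(527,85)),"slot",ang("top",c1(600,285),c1(600,175)))
print("slot ang side",ang("side",c4(228,470),c4(300,400)),ang("side",c4(250,478),c4(322,418)))
E
```

```text
flange (array([0.5378, 0.3119, 0.0422]), np.float64(0.0001331951265683041))
block corners z.04 top [array([0.6006, 0.3232]), array([0.5656, 0.2503]), array([0.4779, 0.2919]), array([0.5123, 0.3648])]
block corners z.04 side [array([0.4772, 0.2994]), array([0.5105, 0.3688]), array([0.5999, 0.3265])]
bar ends top z.121 [array([0.5741, 0.2956]), array([0.5   , 0.3219])]
bar ends tri (array([0.5762, 0.2963, 0.1129]), np.float64(0.0003379605486439919)) (array([0.5012, 0.3246, 0.1115]), np.float64(0.001825978545867452))
loose tri (array([ 0.5916, -0.0097,  0.0583]), np.float64(0.0008419596433171572))
tight tri (array([ 0.5755, -0.1776,  0.0632]), np.float64(0.00042892558192346523))
0.05 [ 0.5938 -0.011   0.05  ] [ 0.5923 -0.0182  0.05  ] [ 0.578  -0.1817  0.05  ] [ 0.5773 -0.1936  0.05  ]
0.06 [ 0.5916 -0.0095  0.06  ] [ 0.5909 -0.0078  0.06  ] [ 0.576  -0.1785  0.06  ] [ 0.5761 -0.1815  0.06  ]
0.07 [ 0.5895 -0.008   0.07  ] [0.5896 0.0025 0.07  ] [ 0.5739 -0.1754  0.07  ] [ 0.5749 -0.1694  0.07  ]
0.08 [ 0.5873 -0.0065  0.08  ] [0.5882 0.0128 0.08  ] [ 0.5719 -0.1722  0.08  ] [ 0.5737 -0.1573  0.08  ]
slot ang top -128.15959478066648 strap -8.943723722412686 -8.690257927714358 tight strap -2.72950296710254 slot -2.879855576805786
slot ang side -118.08097397523149 -122.62715441337359
```

```bash
python3 - <<'E'
from h import *
def rect(n,c,z,half=.05,px=400):
    im=cv2.imread(f"pics/{n}0.png"); out=np.zeros((px,px,2),np.float32)
    s=2*half/px
    for i in range(px):
        for j in range(px):
            out[i,j]=proj(n,(c[0]+half-i*s,c[1]+half-j*s,z))
    return cv2.remap(im,out[...,0],out[...,1],cv2.INTER_CUBIC)
r=lambda n,c,z:rect(n,c,z)
a=np.hstack([r("top",(.5915,-.0095),.06),r("side",(.5915,-.0095),.06)])
cv2.imwrite("pics/r1.png",a)
a=np.hstack([rect("top",(.5385,.3108),.121,.06),rect("side",(.5385,.3108),.121,.06)])
cv2.imwrite("pics/r2.png",a)
s=manip.state();q=s["tool_rot"];M=R.from_quat([q[1],q[2],q[3],q[0]]).as_matrix();print(M.round(3))
E
```

```text
Traceback (most recent call last):
  File "h.py", line 15, in proj
    K,k,o,M=cal(n); c=M.T@(np.array(P,float)-o); x=c[0]/-c[2]; y=-c[1]/-c[2]; s=1+k*(x*x+y*y)
            ~~~^^^
  File "h.py", line 5, in cal
    c=vision.get_calibration(n); K=np.array(c["camera_matrix"]); o=np.array(c["origin"]); q=np.array(c["orientation"])
ValueError: time passes only in moves, steps and waits
```

Too many calibration calls; cache them.

```bash
sed -i '3i import functools\n@functools.lru_cache(None)' h.py; cat >> h.py <<'E'
def rect(im,n,c,z,half=.05,px=400):
    s=2*half/px; i,j=np.mgrid[:px,:px]
    P=np.stack([c[0]+half-i*s,c[1]+half-j*s,np.full(i.shape,z)],-1)
    K,k,o,M=cal(n); q=(P-o)@M; x=q[...,0]/-q[...,2]; y=q[...,1]/q[...,2]; f=1+k*(x*x+y*y)
    return cv2.remap(im,(K[0,0]*x*f+K[0,2]).astype(np.float32),(K[1,1]*y*f+K[1,2]).astype(np.float32),cv2.INTER_CUBIC)
E
cat > t.py <<'E'
from h import *
ims={n:cv2.imread(f"pics/{n}0.png") for n in("top","side")}
r=lambda c,z,h,f:cv2.imwrite("pics/"+f,np.hstack([rect(ims[n],n,c,z,h) for n in ims]))
r((.5915,-.0095),.06,.05,"r1.png"); r((.5385,.3108),.121,.06,"r2.png")
s=manip.state();q=s["tool_rot"];M=R.from_quat([q[1],q[2],q[3],q[0]]).as_matrix();print(s["time"],M.round(3))
E
python3 t.py
```

```text
Traceback (most recent call last):
  File "t.py", line 1, in <module>
    from h import *
  File "h.py", line 5
    from scipy.spatial.transform import Rotation as R
    ^^^^
SyntaxError: invalid syntax
```

```bash
sed -i '4d' h.py; sed -i 's/^def cal/@functools.lru_cache(None)\ndef cal/' h.py; python3 t.py
```

```text
0.6 [[ 0.    -0.973  0.229]
 [ 0.     0.229  0.973]
 [-1.     0.     0.   ]]
```

View pics/r1.png

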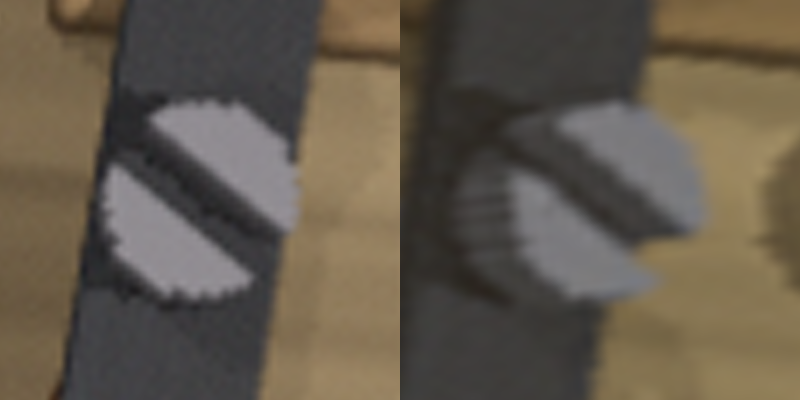

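View pics/r2.png

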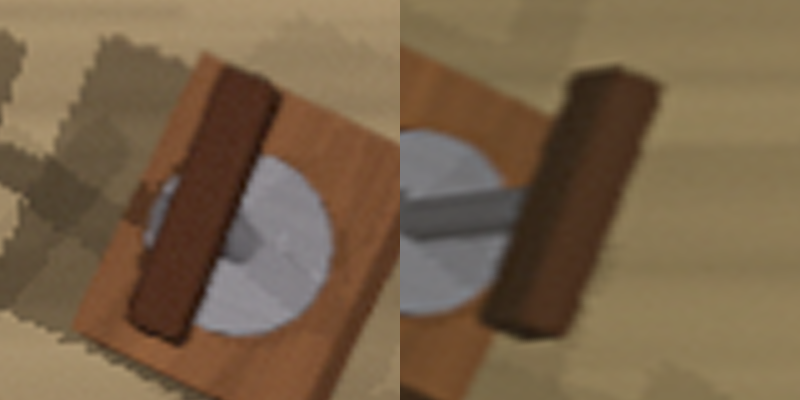

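>>> servo_tool:
  twist:
    - [0,0,-0.014]
    - [0,0,-0.014]
    - [0,0,-0.014]
    - [0,0,-0.014]
    - [0,0,-0.014]
    - [0,0,-0.014]
    - [0,0,-0.014]
    - [0,0,-0.014]
  xyz:
    - [3.3,-2.5,0]
    - [3.3,-2.5,0]
    - [3.3,-2.5,0]
    - [3.3,-2.5,0]
    - [3.3,-2.5,0]
    - [3.3,-2.5,0]
    - [3.3,-2.5,0]
    - [3.3,-2.5,0]
  fingers: [1,1,1,1,1,1,1,1]

```text
time: 1.6
tool_pos: [0.408, 0.4075, 0.2315]
tool_rot: [0.578, -0.407, 0.578, 0.407]
contact_force: [0.7, 0.4, 0.5]
gripper_width: 1.003
```

>>> servo_tool:
  twist:
    - [0,0,0]
    - [0,0,0]
    - [0,0,0]
    - [0,0,0]
    - [0,0,0]
    - [0,0,0]
  xyz:
    - [3.3,-2.5,0]
    - [3.3,-2.5,0]
    - [3.3,-2.5,0]
    - [3.2,-2.3,0]
    - [0,0,0]
    - [0,0,0]
  fingers: [1,1,1,1,1,1]

```text
time: 2.35
tool_pos: [0.5376, 0.3106, 0.2312]
tool_rot: [0.578, -0.407, 0.578, 0.408]
contact_force: [0.1, 0.5, -0.0]
gripper_width: 1.0
```

>>> servo_tool:
  twist:
    - [0,0,0]
    - [0,0,0]
    - [0,0,0]
    - [0,0,0]
  xyz:
    - [0,0,-3]
    - [0,0,-3]
    - [0,0,-2]
    - [0,0,0]
  fingers: [1,1,1,1]

```text
time: 2.85
tool_pos: [0.5362, 0.3105, 0.1492]
tool_rot: [0.576, -0.407, 0.579, 0.408]
contact_force: [1.8, 0.2, -0.2]
gripper_width: 0.999
```

```bash
python3 - <<'E'
from h import *
save("side","s1.png",(240,210,400,370),3.7); save("top","t1.png",(160,170,320,330),3.7)
E
python3 -c "
import cv2,numpy as np
cv2.imwrite('pics/m1.png',cv2.resize(np.hstack([cv2.imread('pics/s1.png'),cv2.imread('pics/t1.png')]),(800,400)))"
```

```text
(no output)
```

View pics/m1.png

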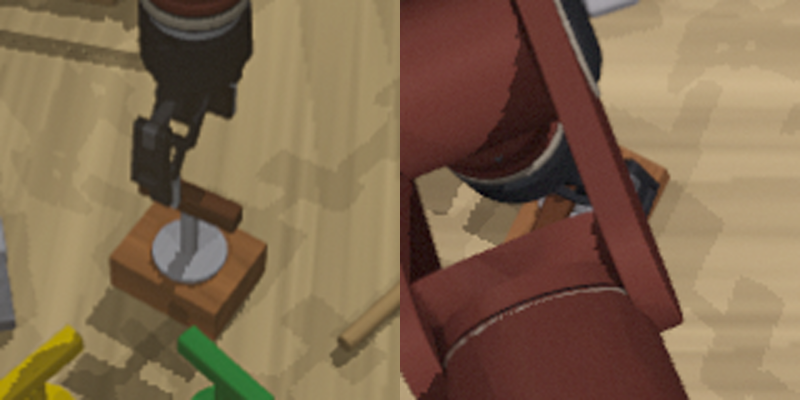

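```bash
python3 - <<'E'
from h import *
for P in((.536+.0155,.3105+.0435,.149),(.536+.0155,.3105+.0435,.162),(.5375,.31,.121)):
    u,v=proj("side",P); print((u-240)*2.5,(v-210)*2.5)
E
```

```text
163.9088813174827 210.32218587430123
163.7778345294909 199.64209965255762
190.13337957278694 187.5902495208274
```

>>> servo_tool:
  twist:
    - [0,0,0]
    - [0,0,0]
    - [0,0,0]
    - [0,0,0]
    - [0,0,0]
  xyz:
    - [0.1,0,-1.5]
    - [0,0,-1.5]
    - [0,0,-1.5]
    - [0,0,-1.1]
    - [0,0,0]
  fingers: [1,1,1,1,1]

```text
time: 3.58
tool_pos: [0.538, 0.3099, 0.0935]
tool_rot: [0.577, -0.407, 0.579, 0.408]
contact_force: [-0.5, -0.2, -0.1]
gripper_width: 1.003
```

>>> servo_tool:
  twist:
    - [0,0,0]
    - [0,0,0]
    - [0,0,0]
    - [0,0,0]
    - [0,0,0]
    - [0,0,0]
    - [0,0,0]
    - [0,0,0]
  xyz:
    - [0,0,0]
    - [0,0,0]
    - [0,0,0]
    - [0,0,0]
    - [0,0,0]
    - [0,0,0]
    - [0,0,0]
    - [0,0,0]
  fingers: [0.6,0.4,0.3,0,0,0,0,0]

```text
time: 4.58
tool_pos: [0.5393, 0.3107, 0.0958]
tool_rot: [0.578, -0.407, 0.578, 0.407]
contact_force: [0.1, 1.0, 3.2]
gripper_width: 0.195
```

>>> servo_tool:
  twist:
    - [0,0,0]
    - [0,0,0]
    - [0,0,0]
    - [0,0,0]
    - [0,0,0]
    - [0,0,0]
  xyz:
    - [0,0,1]
    - [0,0,2]
    - [0,0,2.5]
    - [0,0,2.5]
    - [0,0,2]
    - [0,0,0]
  fingers: [0,0,0,0,0,0]

```text
time: 5.32
tool_pos: [0.5402, 0.3109, 0.1982]
tool_rot: [0.58, -0.408, 0.576, 0.407]
contact_force: [-0.2, -0.1, -2.6]
gripper_width: 0.201
```

```bash
python3 - <<'E'
from h import *
save("side","s2.png",(220,170,420,330),4)
print(manip.state()["contact_force"],manip.state()["ft_torque"],manip.state()["tool_pos"])
E
```

```text
[-0.38813432  0.14332072 -2.24756909] [-0.00472833  0.02212229  0.01328627] [0.53932612 0.31052427 0.19628347]
```

View pics/s2.png

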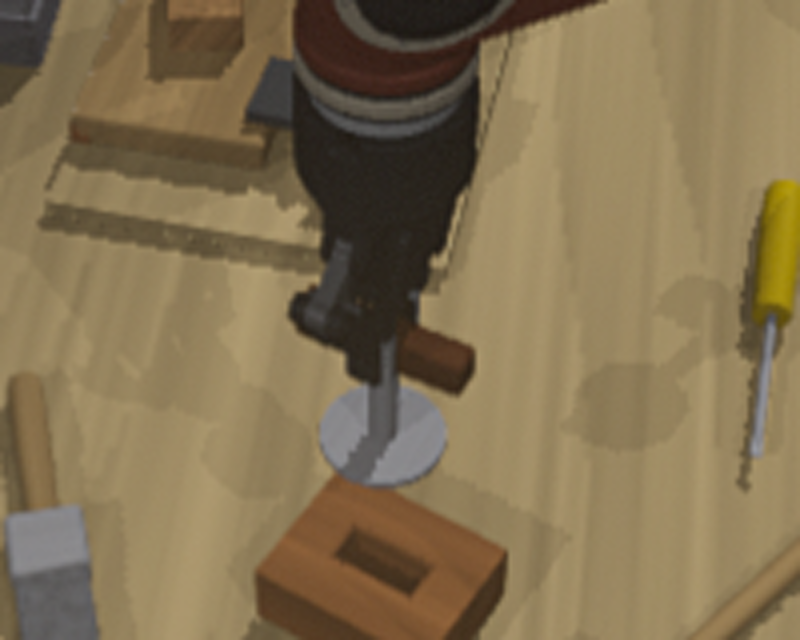

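```bash
python3 - <<'E'
from h import *
print(atz("side",316.6,310,.04))
for z in(.142,.145): print(atz("side",315.6,278.6,z))
E
```

```text
[0.53577269 0.31110906 0.04      ]
[0.53837081 0.31090666 0.142     ]
[0.53810308 0.31320983 0.145     ]
```

>>> servo_tool:
  twist:
    - [0,0,0.1]
    - [0,0,0.1]
    - [0,0,0.1]
    - [0,0,0.1]
    - [0,0,0.1]
    - [0,0,0.1]
    - [0,0,0.1]
    - [0,0,0.1]
  xyz:
    - [0.4,-2.6,0]
    - [0.4,-2.6,0]
    - [0.4,-2.6,0]
    - [0.4,-2.6,0]
    - [0.4,-2.6,0]
    - [0.4,-2.6,0]
    - [0.4,-2.6,0]
    - [0.4,-2.6,0]
  fingers: [0,0,0,0,0,0,0,0]

```text
time: 6.38
tool_pos: [0.57, 0.1015, 0.1933]
tool_rot: [0.372, -0.6, 0.373, 0.602]
contact_force: [0.5, -0.4, -2.7]
gripper_width: 0.202
```

>>> servo_tool:
  twist:
    - [0,0,0.1]
    - [0,0,0.1]
    - [0,0,0.1]
    - [0,0,0.132]
    - [0,0,0]
    - [0,0,0]
    - [0,0,0]
  xyz:
    - [0.5,-2.6,0]
    - [0.5,-2.6,0]
    - [0.5,-2.6,0]
    - [0.5,-3.4,0]
    - [0,0,0]
    - [0,0,0]
    - [0,0,0]
  fingers: [0,0,0,0,0,0,0]

```text
time: 7.25
tool_pos: [0.5906, -0.0087, 0.1947]
tool_rot: [0.236, -0.666, 0.236, 0.667]
contact_force: [0.4, -0.5, -2.4]
gripper_width: 0.2
```

```bash
cat > look.py <<'E'
import sys
from h import *
tag=sys.argv[1]
save("side",f"s{tag}.png",(240,110,400,230),5)
save("top",f"t{tag}.png",(330,160,490,280),5)
s=manip.state();q=s["tool_rot"];M=R.from_quat([q[1],q[2],q[3],q[0]]).as_matrix();np.set_printoptions(precision=4,suppress=True)
print(s["time"],s["tool_pos"],"jaw",np.degrees(np.arctan2(M[1,2],M[0,2])),"x",M[:,0],"j",s["joint_pos"],s["contact_force"],s["ft_torque"])
E
python3 look.py 3
```

```text
7.35 [ 0.5908 -0.0088  0.1951] jaw 140.99656224692282 x [-0.0003  0.0001 -1.    ] j [-0.1408 -0.0028  1.7305  0.0001  1.4143 -2.6017] [ 0.4795 -0.6742 -1.9195] [ 0.0593 -0.0123  0.0041]
```

View pics/s3.png

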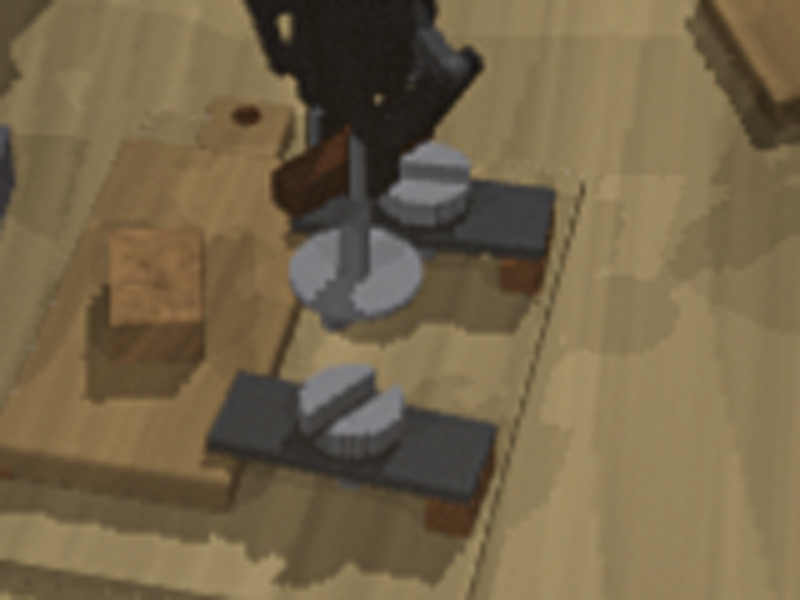

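View pics/t3.png

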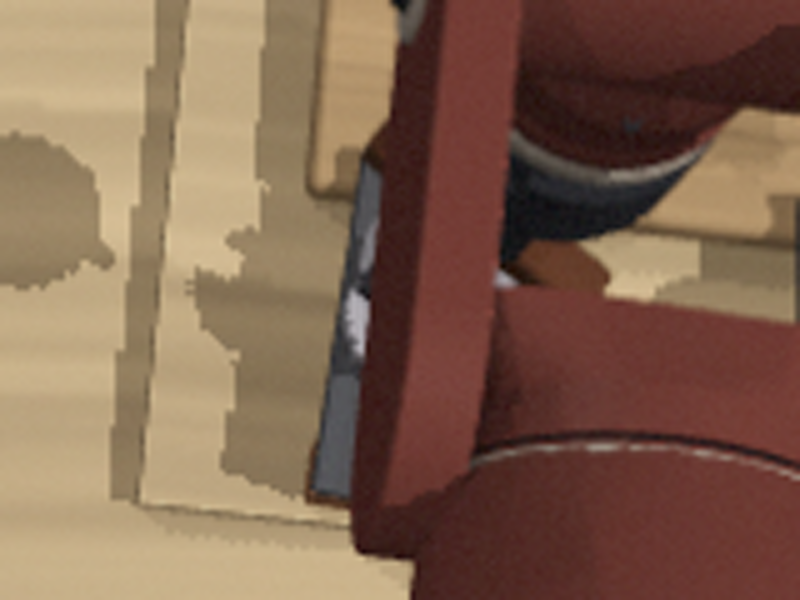

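```bash
python3 - <<'E'
from h import *
for z in(.139,.142,.145): print(atz("side",240+356/5,110+272/5,z))
print(atz("side",240+351/5,110+405/5,.061))
E
```

```text
[ 0.58791504 -0.01052907  0.139     ]
[ 0.58748154 -0.00715234  0.142     ]
[ 0.58704805 -0.00377561  0.145     ]
[ 0.58960724 -0.00532742  0.061     ]
```

>>> servo_tool:
  twist:
    - [0,0,0]
    - [0,0,0]
    - [0,0,0]
    - [0,0,0]
    - [0,0,0]
  xyz:
    - [0.1,-0.1,-1.5]
    - [0,0,-1.5]
    - [0,0,-1.2]
    - [0,0,0]
    - [0,0,0]
  fingers: [0,0,0,0,0]

```text
time: 7.98
tool_pos: [0.5922, -0.0106, 0.1535]
tool_rot: [-0.236, 0.667, -0.236, -0.666]
contact_force: [0.4, 0.2, -3.0]
gripper_width: 0.197
```

```bash
python3 look.py 4
```

```text
8.075 [ 0.5925 -0.0107  0.1541] jaw 140.94650476858723 x [ 0.0015 -0.0002 -1.    ] j [-0.1436  0.0347  1.763  -0.      1.3423 -2.6036] [ 0.6398 -0.2277 -2.5186] [-0.049  -0.0349 -0.0427]
```

View pics/s4.png

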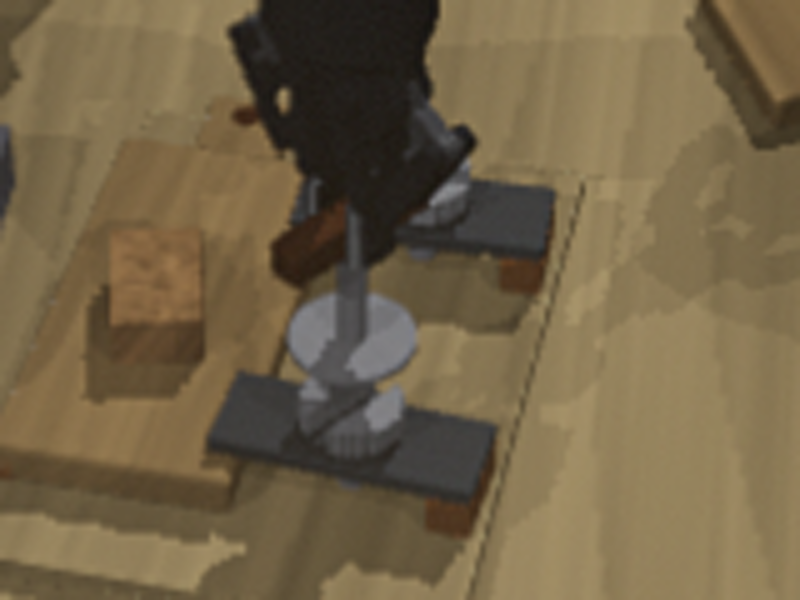

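>>> servo_tool:
  twist:
    - [0,0,0]
    - [0,0,0]
    - [0,0,0]
    - [0,0,0]
    - [0,0,0]
  xyz:
    - [-0.07,0.07,-0.4]
    - [0,0,-0.4]
    - [0,0,-0.4]
    - [0,0,-0.4]
    - [0,0,0]
  fingers: [0,0,0,0,0]

```text
time: 8.7
tool_pos: [0.5909, -0.0098, 0.1366]
tool_rot: [0.236, -0.666, 0.236, 0.667]
contact_force: [0.0, 0.1, -1.2]
gripper_width: 0.197
```

No resistance at the depth where the blade would have met the head's top, so I'm continuing down.

>>> servo_tool:
  twist:
    - [0,0,0]
    - [0,0,0]
    - [0,0,0]
    - [0,0,0]
    - [0,0,0]
  xyz:
    - [0,0,-0.2]
    - [0,0,-0.2]
    - [0,0,-0.2]
    - [0,0,-0.2]
    - [0,0,0]
  fingers: [0,0,0,0,0]

```text
time: 9.32
tool_pos: [0.5914, -0.0099, 0.1297]
tool_rot: [-0.236, 0.667, -0.236, -0.666]
contact_force: [-0.0, -0.2, -0.3]
gripper_width: 0.2
```

```bash
python3 look.py 5
```

```text
9.425 [ 0.5914 -0.0099  0.1296] jaw 140.95137175050718 x [ 0.0004 -0.     -1.    ] j [-0.1425  0.057   1.7832  0.      1.301  -2.6026] [-0.4944  1.0291  1.174 ] [ 0.0331  0.0967 -0.0489]
```

View pics/s5.png

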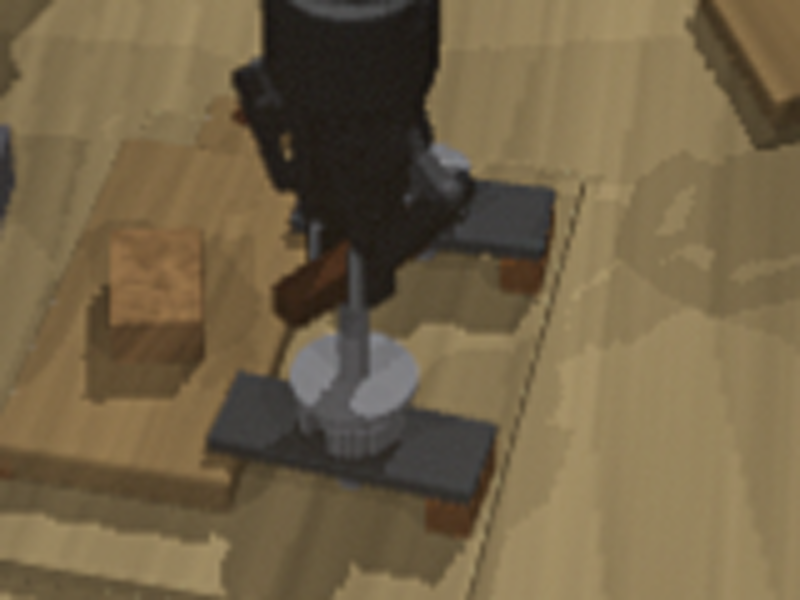

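>>> servo_tool:
  twist:
    - [0,0,0]
    - [0,0,0]
    - [0,0,0]
    - [0,0,0]
  xyz:
    - [0,0,-0.1]
    - [0,0,-0.1]
    - [0,0,-0.1]
    - [0,0,0]
  fingers: [0,0,0,0]

```text
time: 9.93
tool_pos: [0.5921, -0.0099, 0.1294]
tool_rot: [-0.236, 0.667, -0.236, -0.666]
contact_force: [-4.6, 0.5, 10.8]
gripper_width: 0.201
```

>>> servo_tool:
  twist:
    - [0,0,0]
    - [0,0,-0.08]
    - [0,0,-0.1]
    - [0,0,-0.1]
    - [0,0,-0.1]
    - [0,0,-0.1]
    - [0,0,-0.1]
    - [0,0,0]
  xyz:
    - [0,0,0.2]
    - [0,0,0]
    - [0,0,0]
    - [0,0,0]
    - [0,0,0]
    - [0,0,0]
    - [0,0,0]
    - [0,0,0]
  fingers: [0,0,0,0,0,0,0,0]

```text
time: 10.92
tool_pos: [0.5918, -0.0097, 0.1295]
tool_rot: [-0.418, 0.571, -0.417, -0.571]
contact_force: [-1.2, 1.6, 4.8]
gripper_width: 0.198
```

```bash
python3 look.py 6
```

```text
11.025 [ 0.5918 -0.0097  0.1295] jaw 107.71588999261905 x [ 0.0014  0.0004 -1.    ] j [-0.1424  0.0574  1.783   0.0006  1.2999 -2.0225] [-1.4446  0.8956  5.1859] [ 0.2214  0.4316 -0.0122]
```

View pics/s6.png

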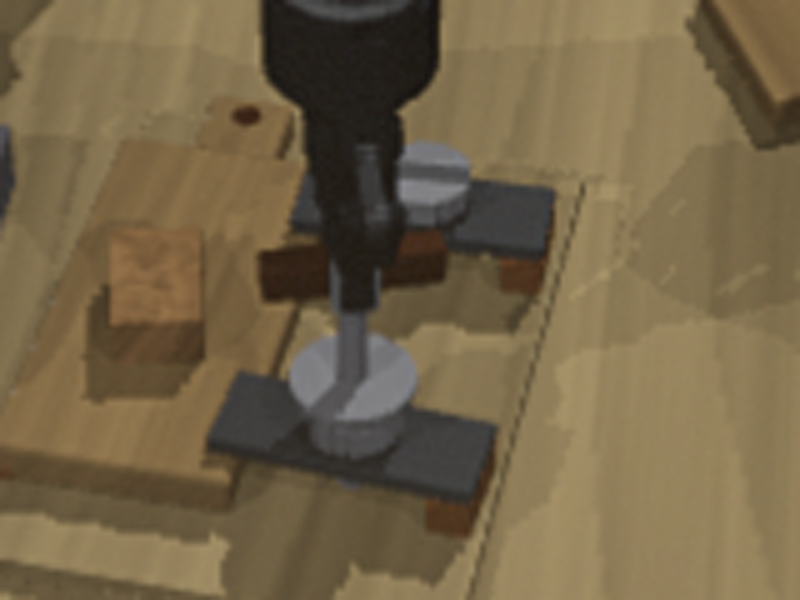

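>>> servo_tool:
  twist:
    - [0,0,-0.1]
    - [0,0,-0.1]
    - [0,0,-0.1]
    - [0,0,-0.1]
    - [0,0,-0.1]
    - [0,0,-0.08]
    - [0,0,0]
  xyz:
    - [0,0,0]
    - [0,0,0]
    - [0,0,0]
    - [0,0,0]
    - [0,0,0]
    - [0,0,0]
    - [0,0,0]
  fingers: [0,0,0,0,0,0,0]

```text
time: 11.9
tool_pos: [0.5917, -0.0098, 0.1295]
tool_rot: [0.563, -0.428, 0.563, 0.428]
contact_force: [-1.5, 0.3, 5.3]
gripper_width: 0.197
```

```bash
python3 look.py 7
```

```text
12.0 [ 0.5917 -0.0098  0.1295] jaw 74.48893088510252 x [ 0.0009  0.0001 -1.    ] j [-0.1424  0.0573  1.783   0.0002  1.3004 -1.4425] [-1.8886  0.4869  5.3673] [0.0982 0.555  0.0343]
```

View pics/s7.png

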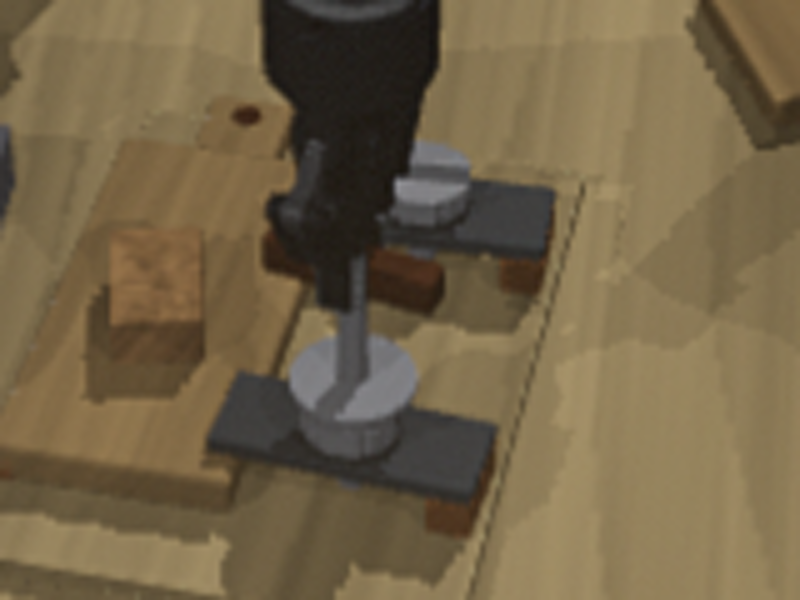

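Bar at -15.5°, no torque from the stop yet; continuing in small steps.

>>> servo_tool:
  twist:
    - [0,0,-0.05]
    - [0,0,-0.04]
    - [0,0,0]
    - [0,0,0]
  xyz:
    - [0,0,0]
    - [0,0,0]
    - [0,0,0]
    - [0,0,0]
  fingers: [0,0,0,0]

```text
time: 12.5
tool_pos: [0.5916, -0.0098, 0.1295]
tool_rot: [0.582, -0.403, 0.581, 0.402]
contact_force: [-2.0, 1.6, 5.1]
gripper_width: 0.199
```

```bash
python3 look.py 8
```

```text
12.6 [ 0.5916 -0.0098  0.1296] jaw 69.38419731854316 x [ 0.0008 -0.0001 -1.    ] j [-0.1423  0.0573  1.783   0.      1.3005 -1.3533] [-1.6881  0.7286  5.811 ] [0.109  0.6132 0.2813]
```

>>> servo_tool:
  twist:
    - [0,0,-0.03]
    - [0,0,-0.03]
    - [0,0,0]
    - [0,0,0]
  xyz:
    - [0,0,0]
    - [0,0,0]
    - [0,0,0]
    - [0,0,0]
  fingers: [0,0,0,0]

```text
time: 13.1
tool_pos: [0.5919, -0.0099, 0.1296]
tool_rot: [0.593, -0.386, 0.592, 0.385]
contact_force: [-1.7, 0.7, 5.9]
gripper_width: 0.203
```

```bash
python3 look.py 9
```

```text
13.2 [ 0.5919 -0.0099  0.1296] jaw 66.06792628118771 x [ 0.0015 -0.0008 -1.    ] j [-0.1421  0.0574  1.7829 -0.0006  1.2997 -1.2951] [-1.1269  0.4946  4.8986] [0.1244 0.4059 1.0075]
```

Torque rose to 1.0 N m, so the hard stop is reached. Next I'll relax to mid-play and lift straight out.

>>> servo_tool:
  twist:
    - [0,0,0.08]
    - [0,0,0.08]
    - [0,0,0]
    - [0,0,0]
    - [0,0,0]
    - [0,0,0]
    - [0,0,0]
    - [0,0,0]
  xyz:
    - [0,0,0]
    - [0,0,0]
    - [0,0,0.5]
    - [0,0,1]
    - [0,0,1.5]
    - [0,0,2]
    - [0,0,2]
    - [0,0,0]
  fingers: [0,0,0,0,0,0,0,0]

```text
time: 14.2
tool_pos: [0.593, -0.0101, 0.202]
tool_rot: [0.562, -0.432, 0.559, 0.429]
contact_force: [0.3, 0.2, -2.3]
gripper_width: 0.197
```

```bash
python3 look.py 10
```

```text
14.3 [ 0.5913 -0.0099  0.1987] jaw 75.05573869057073 x [ 0.0006 -0.0001 -1.    ] j [-0.1425 -0.0047  1.7263 -0.      1.4194 -1.4525] [-0.87    0.4341 -2.7891] [-0.0052 -0.0282  0.0021]
```

View pics/s10.png

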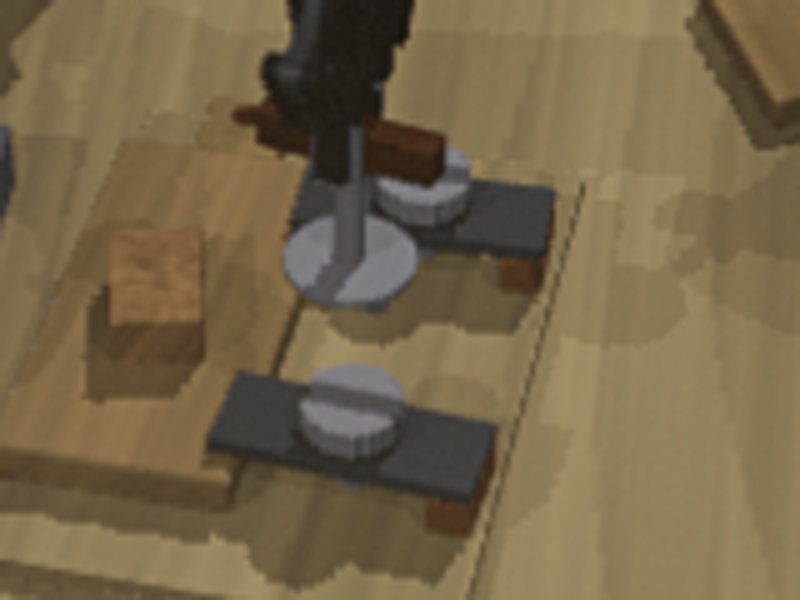

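```bash
python3 - <<'E'
from h import *
def a(z,p,q,n="side"):
    A=atz(n,240+p[0]/5,110+p[1]/5,z);B=atz(n,240+q[0]/5,110+q[1]/5,z);d=A-B;print(A,B,np.degrees(np.arctan2(d[1],d[0])),np.linalg.norm(d))
a(.224,(262,103),(445,140)); a(.204,(260,150),(437,184))
print(atz("side",240+351/5,110+260/5,.146))
a(.061,(310,394),(403,412))
E
```

```text
[ 0.62984129 -0.01872897  0.224     ] [ 0.54884662 -0.00369196  0.224     ] -10.517461966750773 0.08237868621002913
[ 0.63006373 -0.01132771  0.204     ] [0.55128827 0.00172452 0.204     ] -9.407812403873303 0.07984944405728432
[ 0.59014941 -0.01038314  0.146     ]
[ 0.60960474 -0.01024147  0.061     ] [ 0.56499167 -0.00375971  0.061     ] -8.266569443549313 0.04508147716352981
```

>>> servo_tool:
  twist:
    - [0,0,-0.02]
    - [0,0,-0.02]
    - [0,0,-0.02]
    - [0,0,-0.02]
    - [0,0,-0.02]
    - [0,0,-0.02]
    - [0,0,-0.02]
    - [0,0,-0.02]
  xyz:
    - [-0.4,2.6,0]
    - [-0.4,2.6,0]
    - [-0.4,2.6,0]
    - [-0.4,2.6,0]
    - [-0.4,2.6,0]
    - [-0.4,2.6,0]
    - [-0.4,2.6,0]
    - [-0.4,2.6,0]
  fingers: [0,0,0,0,0,0,0,0]

```text
time: 15.3
tool_pos: [0.5583, 0.1988, 0.1967]
tool_rot: [0.593, -0.384, 0.594, 0.385]
contact_force: [-0.3, 0.1, -2.1]
gripper_width: 0.197
```

>>> servo_tool:
  twist:
    - [0,0,-0.02]
    - [0,0,-0.02]
    - [0,0,-0.02]
    - [0,0,-0.01]
    - [0,0,0]
    - [0,0,0]
    - [0,0,0]
  xyz:
    - [-0.5,2.8,0]
    - [-0.5,2.8,0]
    - [-0.5,2.8,0]
    - [-0.6,2.9,0]
    - [0,0,-1.5]
    - [0,0,-1.5]
    - [0,0,0]
  fingers: [0,0,0,0,0,0,0]

```text
time: 16.18
tool_pos: [0.5368, 0.3095, 0.1648]
tool_rot: [0.605, -0.363, 0.609, 0.363]
contact_force: [0.6, 0.2, -1.7]
gripper_width: 0.199
```

```bash
sed -i 's/(240,110,400,230)/(240,230,400,350)/' look.py; python3 look.py 11
```

```text
16.275 [0.5382 0.3102 0.1675] jaw 61.818376174558075 x [-0.0012 -0.0007 -1.    ] j [ 0.4032  0.0908  1.6812 -0.0002  1.371  -0.6757] [ 0.6311 -0.9533 -0.9898] [ 0.0004 -0.0518  0.0136]
```

View pics/s11.png

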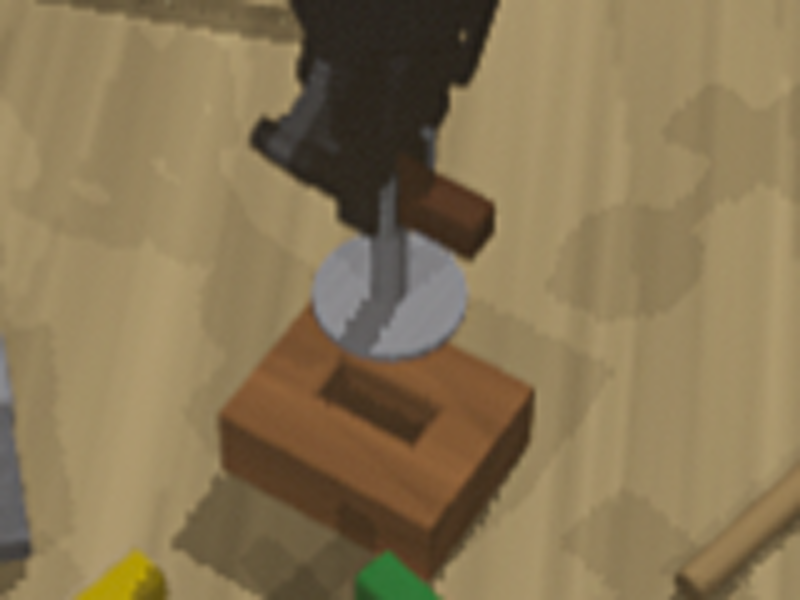

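View pics/t11.png

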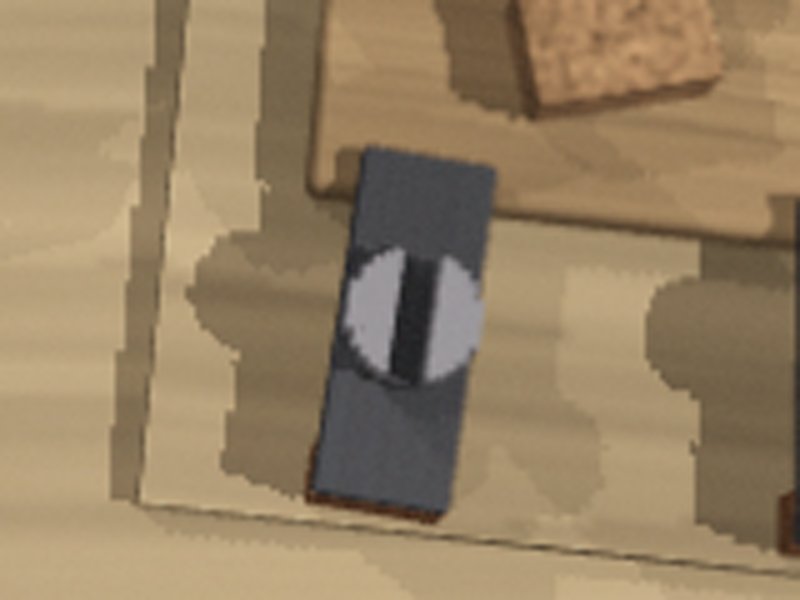

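```bash
python3 - <<'E'
from h import *
for z in (.1135,.1155): print(atz("side",240+390/5,230+295/5,z))
P=[atz("side",240+u/5,230+v/5,.04) for u,v in((342,362),(440,408),(414,442),(318,395))]
print(P,np.mean(P,0))
E
```

```text
[0.53331245 0.31328037 0.1135    ]
[0.53315053 0.31476294 0.1155    ]
[array([0.55448177, 0.29474276, 0.04      ]), array([0.51270323, 0.31207511, 0.04      ]), array([0.52114595, 0.32955396, 0.04      ]), array([0.56192107, 0.31200738, 0.04      ])] [0.53756301 0.3120948  0.04      ]
```

>>> servo_tool:
  twist:
    - [0,0,0]
    - [0,0,0]
    - [0,0,0]
    - [0,0,0]
    - [0,0,0]
    - [0,0,0]
  xyz:
    - [0.25,0,-1]
    - [0,0,-1]
    - [0,0,-1]
    - [0,0,-0.5]
    - [0,0,0]
    - [0,0,0]
  fingers: [0,0,0,0,0,0]

```text
time: 17.02
tool_pos: [0.541, 0.3113, 0.1337]
tool_rot: [0.607, -0.364, 0.606, 0.364]
contact_force: [0.3, 0.1, -2.3]
gripper_width: 0.2
```

```bash
python3 look.py 12
```

```text
17.125 [0.5411 0.3113 0.1339] jaw 61.882782034736024 x [ 0.001   0.0004 -1.    ] j [ 0.4029  0.1269  1.7008  0.      1.3128 -0.6771] [-0.0015  0.246  -2.5863] [-0.0203  0.0134 -0.0314]
```

View pics/s12.png

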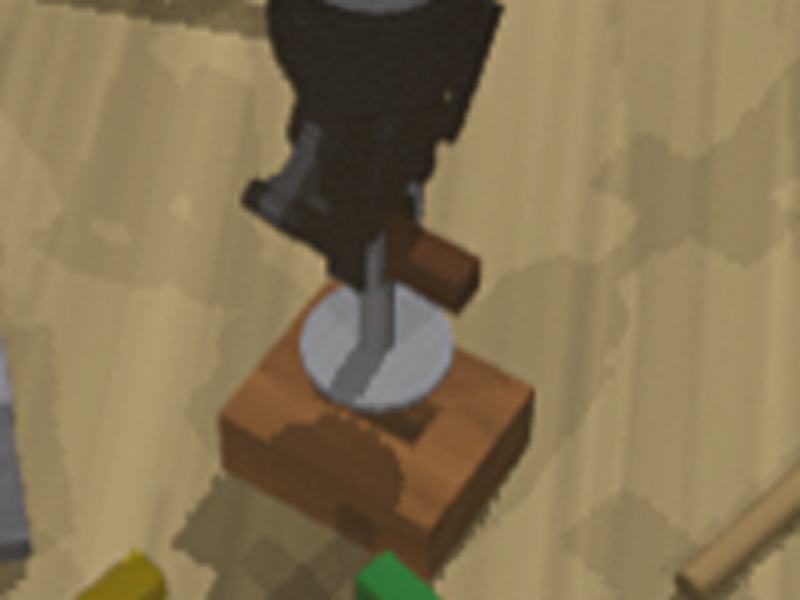

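```bash
python3 - <<'E'
from h import *
for z in (.08,.082): print(atz("side",240+377/5,230+345/5,z))
E
```

```text
[0.53814633 0.31317724 0.08      ]
[0.53797995 0.31460779 0.082     ]
```

Key is at (0.538, 0.313) against the hole at (0.5375, 0.312), so it is lined up. Lowering it in.

>>> servo_tool:
  twist:
    - [0,0,0]
    - [0,0,0]
    - [0,0,0]
    - [0,0,0]
    - [0,0,0]
    - [0,0,0]
  xyz:
    - [0,0,-0.5]
    - [0,0,-0.5]
    - [0,0,-0.5]
    - [0,0,-0.5]
    - [0,0,-0.5]
    - [0,0,0]
  fingers: [0,0,0,0,0,0]

```text
time: 17.88
tool_pos: [0.5403, 0.3109, 0.1075]
tool_rot: [0.606, -0.363, 0.607, 0.364]
contact_force: [0.3, 0.5, -2.9]
gripper_width: 0.2
```

>>> servo_tool:
  twist:
    - [0,0,0]
    - [0,0,0]
    - [0,0,0]
    - [0,0,0]
    - [0,0,0]
    - [0,0,0]
  xyz:
    - [0,0,-0.4]
    - [0,0,-0.3]
    - [0,0,-0.2]
    - [0,0,-0.2]
    - [0,0,0]
    - [0,0,0]
  fingers: [0,0,0,0,0,0]

```text
time: 18.62
tool_pos: [0.5408, 0.3111, 0.0974]
tool_rot: [0.607, -0.364, 0.606, 0.364]
contact_force: [-0.0, -0.1, -1.5]
gripper_width: 0.196
```

>>> servo_tool:
  twist:
    - [0,0,0]
    - [0,0,0]
    - [0,0,0]
    - [0,0,0]
  xyz:
    - [0,0,-0.1]
    - [0,0,-0.1]
    - [0,0,0]
    - [0,0,0]
  fingers: [0,0,0,0]

```text
time: 19.12
tool_pos: [0.5409, 0.3113, 0.0959]
tool_rot: [0.607, -0.364, 0.606, 0.364]
contact_force: [-1.2, 0.6, 1.8]
gripper_width: 0.2
```

Seated at the same height as when grasped. Releasing.

>>> servo_tool:
  twist:
    - [0,0,0]
    - [0,0,0]
    - [0,0,0]
    - [0,0,0]
    - [0,0,0]
    - [0,0,0]
    - [0,0,0]
    - [0,0,0]
  xyz:
    - [0,0,0]
    - [0,0,0]
    - [0,0,0]
    - [0,0,0]
    - [0,0,0]
    - [0,0,0]
    - [0,0,0]
    - [0,0,0]
  fingers: [0.3,0.5,0.8,1,1,1,1,1]

```text
time: 20.12
tool_pos: [0.5408, 0.3111, 0.0953]
tool_rot: [0.606, -0.364, 0.606, 0.364]
contact_force: [0.8, 0.2, 0.9]
gripper_width: 1.001
```

>>> servo_tool:
  twist:
    - [0,0,0]
    - [0,0,0]
    - [0,0,0]
    - [0,0,0]
    - [0,0,0]
    - [0,0,0]
    - [0,0,0]
    - [0,0,0]
  xyz:
    - [0,0,1]
    - [0,0,2]
    - [0,0,3]
    - [0,0,4]
    - [0,0,4]
    - [-3,0,2]
    - [-4,0,0]
    - [-4,0,0]
  fingers: [1,1,1,1,1,1,1,1]

```text
time: 21.12
tool_pos: [0.4302, 0.3113, 0.2579]
tool_rot: [0.608, -0.363, 0.605, 0.363]
contact_force: [0.7, 0.7, 0.5]
gripper_width: 1.0
```

>>> servo_tool:
  twist:
    - [0,0,0]
    - [0,0,0]
    - [0,0,0]
    - [0,0,0]
  xyz:
    - [-3,4,0]
    - [-2,4,0]
    - [0,0,0]
    - [0,0,0]
  fingers: [1,1,1,1]

```text
time: 21.62
tool_pos: [0.381, 0.3911, 0.2566]
tool_rot: [0.607, -0.364, 0.606, 0.364]
contact_force: [0.2, 0.4, -0.4]
gripper_width: 1.0
```

```bash
python3 look.py 13; python3 - <<'E'
from h import *
save("top","t13f.png")
E
```

```text
21.725 [0.3814 0.3905 0.256 ] jaw 61.81610876885734 x [ 0.0008  0.0003 -1.    ] j [ 0.661  -0.1511  1.7686 -0.0003  1.5233 -0.4179] [-0.5399 -0.4621 -0.1547] [ 0.0022 -0.0247  0.0192]
```

View pics/s13.png

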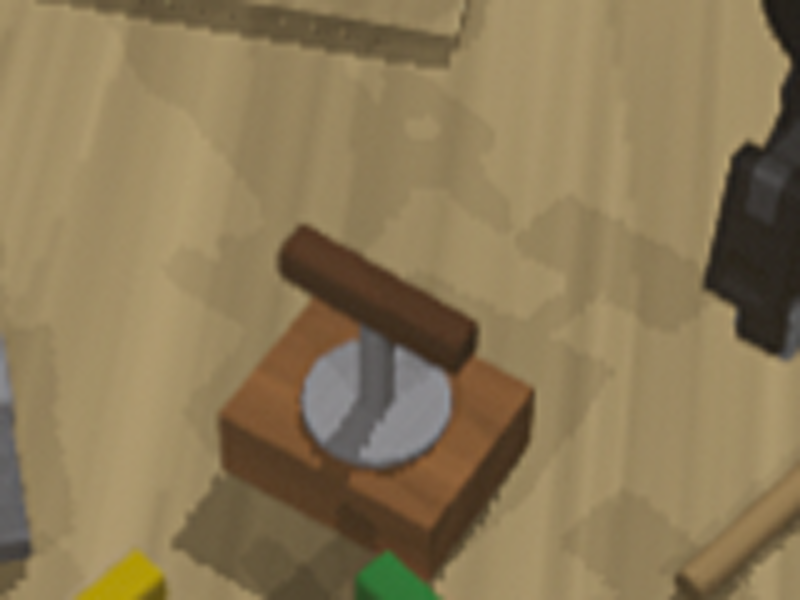

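View pics/t13f.png

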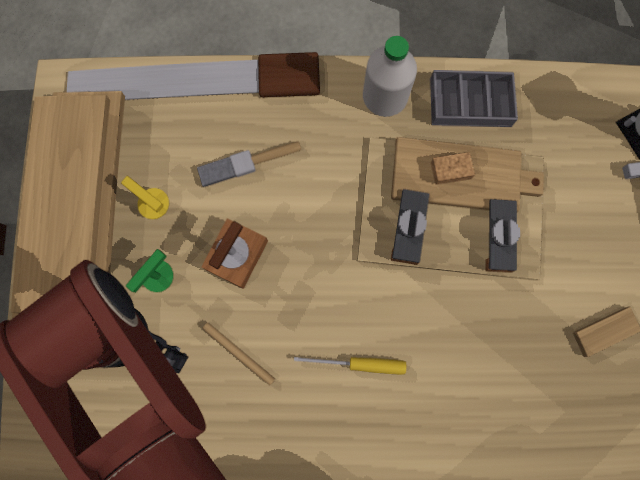

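The key is upright with its flange flat on the block (side crop (376,400)). Both slots lie in line with their straps (top (412,223) and (506,233)), and the gripper is clear of everything.

```bash
python3 -c "
from plant import job
print(job.job_done())"
```

```text
the job is handed in; nothing more can be done
None
```

I tightened the loose clamp screw, put the key back in its block and handed the job in at about 22 s. The hand-in gives no verdict, so success is judged only from my own checks.

**What I did:** I took the dark tee key from its block and lowered its blade about 12 mm into the left screw's slot, down to the floor. I turned it clockwise until the torque rose to about 1 N m at the hard stop. I then eased back to mid-play, lifted straight out and lowered the key into its block.

**Last checks:**
- **Loose screw:** its slot measured -8.3° against the strap's -8.8°, so it is in line.
- **Other screw:** its slot still looks in line with its strap, and I never touched it.
- **Key:** it stands upright with the flange on the block's top. The hand was at the same height at release as when it first gripped the key.
- **Gripper:** open and clear of everything.

**Disagreements:** the key slipped about 5° in the grip when I pushed against the stop. Over the block, one image reading put it about 4 mm off the hole. I corrected for both before lowering it, and it went in without resistance.

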